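Open the bar clamp on the pine block

ROBOT

A 6-joint arm with a two-finger parallel gripper is mounted at the origin on a cart in front of the work surface, level with it; the furniture and walls round the work are solid. World frame = base frame: x ahead of the robot, y to its left, z up, the work surface at z = 0. Lengths are in mm, angles in rad, forces in N, time in s.
With the tool pointing down it reaches from about 300 to 775 mm from the base axis. Payload 14.6 kg.
Tool frame: the origin (TCP) lies between the finger pads; the fingertips stand 14 mm ahead of it and the grasp point (between the pads) lies 5 mm behind it; z points along the fingers, y is the line along which they close (so a half turn about z gives the same grasp; the last joint's range is limited). The gripper opens to 85 mm and grips with 20 to 120 N. Pads are 22 mm wide; open, the fingers measure 114 mm over their backs; the gripper's body (76 mm by 85 mm) begins 54 mm behind the grasp point. The pads swing forward as they close: fully open they stand 13 mm farther back than shut.
Start: joints at [-1.341, 0.3, 1.521, -0, 1.321, -0.067], TCP at [160.847, -525.944, 215.681] pointing down, gripper open.
Joint ranges: [-3.03, 3.03], [-0.79, 2.21], [0.23, 2.52], [-1.04, 4.18], [0, 3.07], [-2.55, 2.55]. Speed limits (rad/s): [2.22, 2.22, 2.57, 3.14, 3.14, 3.14].

INTERFACE

Orientations are given as a unit quaternion [x, y, z, w].
In Python, from workcell import manip, optics gives the robot as it stands (manip), with the cameras (optics).
- The arm moves only by the shell command python3 jog.py FILE, which reads ROWS from the file FILE. ROWS is a JSON list of rows, 1 to 5 of them, each an object with the fields tx, ty, tz (the shift in normalised numbers (1 is 600 mm)), rz (a turn about the tool's z in shares of pi/2 rad (1.0 is pi/2 rad)), aperture (the finger opening in mm); a field left out counts as zero (the opening has to be given); each row is the pose to reach, as a shift and turn from the pose commanded when the command began, along the tool's axes at that moment; what a row does not reach only later rows make up. A row lasts 1/12 s, in which the tool goes at most 41.7 mm and 0.125 rad, less where a joint would pass 70% of its speed; a pose out of reach is approached as far as the arm can. The fingers move at their own pace and stop on an object; the grip force is fixed at half the most. Time passes only in rows, so rows that do not move let the fingers close. It prints the time, the measured TCP pose, the force, the opening and the grip force at its end. No shift or turn number may pass 1 either way. Input that does not fit is refused with a message, and nothing moves.
- manip.read_state(): the state, without advancing time (a new reading comes with each control period).
- optics.read_camera(name): name is "side" or "top" or "wrist"; returns the picture (420x560x3 uint8, blue, green, red); there is no depth.
- optics.camera_model(name): a dict with "camera_matrix" (3x3 intrinsics, pixels), "pose" (4x4, takes a point from camera to world coordinates). Camera axes: x right, y up, looking along -z (the intrinsics and any distortion apply to the point x, -y, -z); pixel columns grow to the right and rows downward; lengths in mm; the calibration is good to about 2 mm. A picture is of the moment at which its call begins: read the wrist's pose just before it. camera_model takes no time and is no camera call; for the wrist camera it gives the pose at the moment of the call.
- manip.sign_off(): hands the job in; it is judged then, once.
The state is a dict: "t": time; "joint_pos": joint angles; "joint_velocities": joint speeds; "joint_efforts": joint torques, N m; "eef_pos": TCP position; "tool_rot": TCP orientation; "force": force on the tool from outside, world axes, zero at the start; "torque": the same for the moment, N m; "width": finger opening in mm; "finger_force": force on a finger pad.
Only numpy, scipy, OpenCV 4.12 (cv2) and the standard library are available. Lean on these libraries where they do the work, as an engineer would, in place of code of your own. Each camera call takes 0.05 s, during which the arm holds its last target. There are 200 camera calls.

TASK

Two bar clamps are bolted to the bench; open the one that holds the pine block: press its ratchet release pad fully down so that it stays down, then push its sliding jaw all the way back along the bar to the end stop. This is fingertip work with nothing to pick up: the block stays lying on the bar where it is, nothing is lifted, and the other clamp with its valve and everything else on the bench is left alone.

Things in the scene. Friction and masses are not known exactly. Their poses are not given: they have to be found in the camera images.
- block_clamp: Bar clamp to open, bolted down, holding the pine block. Origin: under the middle of its bar, on the bench. Bar 240 mm along own x, 56 wide, top 20 high. Fixed jaw (64 wide, top 46 high) at the +x end, inner face at x = +101.5 mm; low end stop (top 32 high) at the -x end, the one nearer the robot. A sliding jaw rides between. Both clamps look alike: grey jaws, aluminium bar.
- block_jaw (a joint): Slide of this clamp's sliding jaw, m: 0 = closed on the block (start); grows as the jaw goes back along clamp -x; 0.090 = fully back at the end stop. The ratchet blocks it (gives under 2 mm) until the release is pressed; then it slides with about 3 N and stays where left.
- block_jaw_face (a point): Middle of the top edge of the sliding jaw's working face, which looks along clamp +x at the block; 88 mm above the bench; moves with the jaw. The jaw is an upright plate 72 mm wide (clamp y), 16 thick (to -x of this point). Between 50 and 88 mm height, above the block (top 48), its face is free for fingertips to push to clamp -x. Two ribs behind it: 62 high, to 27 behind the face.
- block_release (a joint): Travel of this clamp's ratchet release, m: 0 = up, locked (the start); grows as the pad is pressed down; 0.010 = bottom. It takes about 4 to 6 N, does not spring back (stays where it is left), and the jaw is free from 0.006 on.
- block_release_top (a point): Centre of the top of the release pad: a black ribbed thumb pad 36 mm (clamp x) by 38 mm (clamp y) on the carriage behind the sliding jaw, 53 mm to clamp -x of the jaw's face, 56 mm above the bench when up, 46 mm when fully pressed. It rides with the jaw.
- pine_block: Loose pine block 45 x 90 x 28 mm lying on the bar between the jaws of the clamp to be opened, its 90 mm length across the bar. Origin: centre of its underside, 20 mm above the bench.
- valve_clamp: The other bench bar clamp, of the same make, which holds a pipe valve and must stay as it is. Origin and axes as block_clamp.
- valve_jaw (a joint): Slide of the other clamp's sliding jaw, as block_jaw. To be left at 0.
- valve_release (a joint): Travel of the other clamp's release, as block_release. To be left at 0 (up).
- pipe_valve: Loose metal pipe valve 42 x 54 x 19 mm lying in the other clamp. Origin: centre of its underside, 20 mm above the bench.
- spark_plug: Bystander: spark plug lying near the front of the bench, 23 x 62 x 20 mm; origin under its centre.
- glue_bottle: Bystander: standing glue bottle, 40 x 46 mm, 145 mm high, on the right; origin under its centre.
- driver: Bystander: screwdriver lying on the right, 27 x 187 x 31 mm; origin under its centre.

How it is judged:
By the outcome, as a careful person would: the job done as asked, in the order asked, and still so for the second after the job is handed in, with the robot touching nothing.
It also fails if it takes over 38 s, if anything falls off the work surface, if the arm or the gripper's body presses on something with over 40 N, if the wrist force passes 120 N, or if a joint passes its speed limit or range.

## Working session

There is one attempt and no reset: what is moved stays moved. The work goes in short steps, Python scripts to look and compute and a shell command to move; the robot and the scene stay as the last step left them, time stands still between calls to the robot, and variables do not carry over. Pictures are saved under pics/ and viewed, at most 13 in all, crops included, and the job is handed in when it is done.

```bash
mkdir -p pics; ls; python3 - <<'E'
from workcell import manip, optics
import cv2,numpy as np
for n in("top","side"):
    m=optics.camera_model(n); im=optics.read_camera(n); cv2.imwrite(f"pics/{n}0.png",im)
    print(n,np.round(m["camera_matrix"],1).tolist(),np.round(m["pose"],3).tolist(),[k for k in m])
s=manip.read_state();print(s["t"],s["eef_pos"],s["tool_rot"],s["width"])
E
```

```text
jog.py
pics
workcell.py
top [[546.9, 0.0, 276.3], [0.0, 546.9, 215.3], [0.0, 0.0, 1.0]] [[0.004, 0.986, -0.169, 333.494], [-1.0, 0.007, 0.014, -209.557], [0.015, 0.169, 0.985, 1170.39], [0.0, 0.0, 0.0, 1.0]] ['camera_matrix', 'pose']
side [[450.0, 0.0, 285.7], [0.0, 450.0, 205.8], [0.0, 0.0, 1.0]] [[-0.904, 0.185, -0.385, 189.03], [-0.426, -0.347, 0.836, 537.656], [0.022, 0.92, 0.392, 440.231], [0.0, 0.0, 0.0, 1.0]] ['camera_matrix', 'pose']
0.1 [ 160.80300266 -525.71827611  215.15965442] [ 9.89010178e-01  1.47846454e-01 -2.88572789e-05 -5.41837850e-04] 85.485300097499
```

View pics/top0.png

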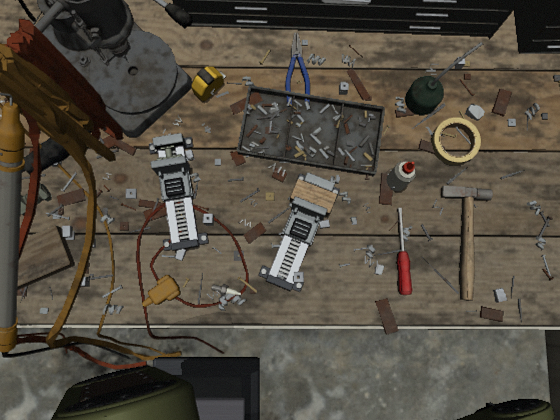

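View pics/side0.png

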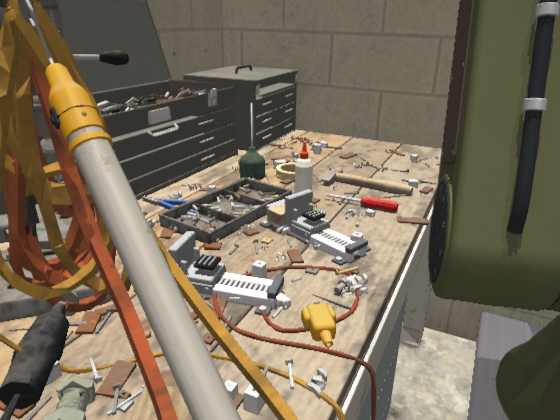

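The top view shows the pine block at about (314,195) in the right-hand clamp, with its release pad at about (300,228) and end stop near (282,280). The valve clamp is on the left. In the side view the block clamp's jaw is at about (298,208) and its pad at (315,216). I'll enlarge both views.

```bash
python3 - <<'E'
import cv2,numpy as np
a=cv2.imread("pics/top0.png")[165:300,250:350]; b=cv2.imread("pics/side0.png")[180:270,255:375]
a=cv2.resize(a,None,fx=4.4,fy=4.4,interpolation=cv2.INTER_CUBIC);b=cv2.resize(b,None,fx=6,fy=6,interpolation=cv2.INTER_CUBIC)
for im,f,x0,y0 in((a,4.4,250,165),(b,6,255,180)):
    for k in range(0,140,10):
        cv2.putText(im,str(x0+k),(int(k*f),8),0,.3,(0,255,255));cv2.putText(im,str(y0+k),(0,int(k*f)),0,.3,(0,255,255))
        for j in range(0,140,10): cv2.circle(im,(int((k+.5)*f),int((j+.5)*f)),1,(0,0,255),-1)
cv2.imwrite("pics/topc.png",a);cv2.imwrite("pics/sidec.png",b)
E
```

```text
(no output)
```

View pics/topc.png

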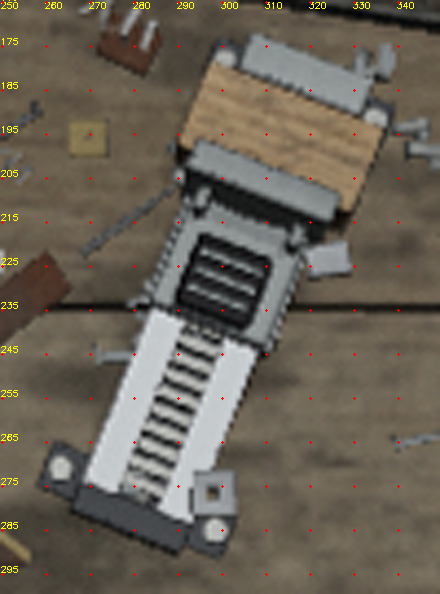

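View pics/sidec.png

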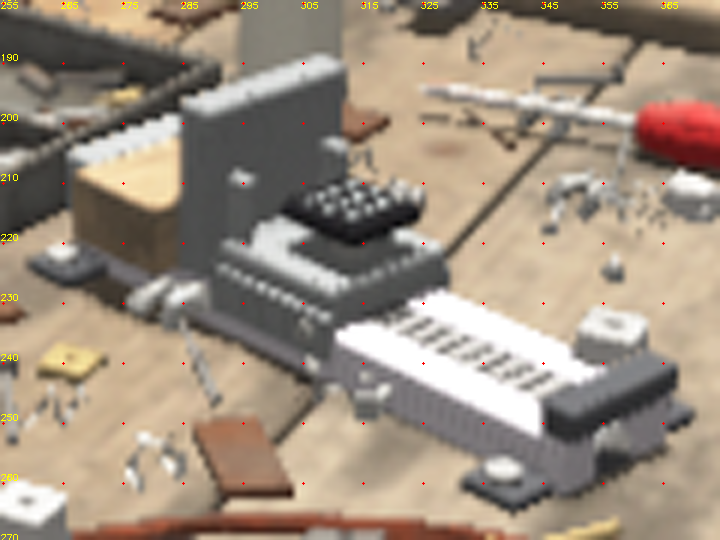

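The top crop puts the working-face top edge from about (295.6,196.3) to (327.9,206.5) and the pad centre at about (300.9,228.4). In the side crop the middle of that edge is at about (296.8,192.3) and the pad centre at about (313.7,213.7). The bar slants down and to the left.

```bash
cat > h.py <<'E'
from workcell import manip, optics
import numpy as np
from scipy.spatial.transform import Rotation as R
def ray(n,p):
    m=optics.camera_model(n);K=np.array(m["camera_matrix"]);T=np.array(m["pose"])
    d=np.linalg.inv(K)@[p[0],p[1],1]; d=T[:3,:3]@(d*[1,-1,-1]); return T[:3,3],d/np.linalg.norm(d)
def tri(*obs):
    A=np.zeros((3,3));b=np.zeros(3)
    for n,p in obs:
        c,d=ray(n,p);P=np.eye(3)-np.outer(d,d);A+=P;b+=P@c
    x=np.linalg.solve(A,b); return x,[np.linalg.norm(np.cross(x-ray(n,p)[0],ray(n,p)[1])) for n,p in obs]
def atz(n,p,z):
    c,d=ray(n,p);return c+d*(z-c[2])/d[2]
E
python3 - <<'E'
from h import *
np.set_printoptions(precision=1,suppress=True)
print("face",tri(("top",(311.8,201.5)),("side",(296.8,192.3))))
print("pad",tri(("top",(300.9,228.4)),("side",(313.7,213.7))))
l,r=atz("top",(295.6,196.3),88),atz("top",(327.9,206.5),88);print(l,r,np.linalg.norm(l-r),"mid",(l+r)/2, "yaw from edge",np.degrees(np.arctan2(l[1]-r[1],l[0]-r[0]))-90)
print("pad z56",atz("top",(300.9,228.4),56))
f=lambda u,v:(249.5+u/4.4,164.5+v/4.4)
for p,z in(((150,310),20),((88,485),20),((260,350),20),((193,515),20),((98,485),32),((70,505),32),((190,555),32),((60,467),8),((215,530),8),((375,117),8),((226,57),8)): print(p,atz("top",f(*p),z))
E
```

```text
face (array([ 548. , -297.3,   85.3]), [np.float64(0.4806318141574169), np.float64(0.48063181415724726)])
pad (array([ 498.1, -276.8,   53. ]), [np.float64(0.0607248221160545), np.float64(0.060724822116047315)])
[ 558.4 -264.2   88. ] [ 537.9 -329.4   88. ] 68.29921578274819 mid [ 548.2 -296.8   88. ] yaw from edge -17.488497153692023
pad z56 [ 497.6 -276.6   56. ]
(150, 310) [ 488.6 -242.    20. ]
(88, 485) [ 404.4 -212.6   20. ]
(260, 350) [ 469.6 -295.    20. ]
(193, 515) [ 390.5 -262.6   20. ]
(98, 485) [ 403.7 -217.3   32. ]
(70, 505) [ 394.3 -204.2   32. ]
(190, 555) [ 371.2 -260.6   32. ]
(60, 467) [ 413.8 -199.1    8. ]
(215, 530) [ 384.  -273.7    8. ]
(375, 117) [ 587.2 -353.5    8. ]
(226, 57) [ 617.1 -279.8    8. ]
```

The rows are not in the units I measure in: shifts go in shares of 600 mm and turns go in shares of pi/2 rad. I convert before sending: 198 mm is 0.33, 160 mm is 0.2667.

```bash
echo '[{"tx": 0.0667, "ty": -0.0233, "aperture": 0}, {"tx": 0.1333, "ty": -0.0467, "aperture": 0}, {"tx": 0.2, "ty": -0.07, "aperture": 0}, {"tx": 0.2667, "ty": -0.0933, "aperture": 0}, {"tx": 0.33, "ty": -0.1167, "aperture": 0}]' > next.json && python3 jog.py next.json; echo '[{"tx": 0.0667, "ty": -0.0233, "aperture": 0}, {"tx": 0.1333, "ty": -0.0467, "aperture": 0}, {"tx": 0.2, "ty": -0.07, "aperture": 0}, {"tx": 0.2667, "ty": -0.0933, "aperture": 0}, {"tx": 0.3283, "ty": -0.115, "aperture": 0}]' > next.json && python3 jog.py next.json; echo '[{"tz": 0.0167, "rz": 0.0764, "aperture": 0}, {"tz": 0.0333, "rz": 0.1528, "aperture": 0}, {"tz": 0.05, "rz": 0.2292, "aperture": 0}, {"tz": 0.0667, "rz": 0.3056, "aperture": 0}, {"tz": 0.0833, "rz": 0.382, "aperture": 0}]' > next.json && python3 jog.py next.json; echo '[{"rz": 0.0458, "aperture": 0}, {"rz": 0.0458, "aperture": 0}, {"rz": 0.0458, "aperture": 0}]' > next.json && python3 jog.py next.json
python3 -c "
from h import *
s=manip.read_state();print(s['t'],s['eef_pos'],R.from_quat(s['tool_rot']).as_matrix().round(3).tolist(),s['force'])"
```

```text
t: 0.52
eef_pos: [329.6, -400.6, 215.5]
tool_rot: [0.989, 0.148, -0.0, -0.0]
force: [-0.5, -0.0, -0.3]
width: 25.6
finger_force: 0.0
t: 0.93
eef_pos: [497.6, -277.1, 215.5]
tool_rot: [0.989, 0.148, -0.0, -0.0]
force: [-0.4, -0.4, -0.7]
width: 0.0
finger_force: 0.0
t: 1.35
eef_pos: [496.2, -278.5, 164.8]
tool_rot: [0.988, -0.154, -0.0, -0.0]
force: [-0.1, -0.6, 0.2]
width: -0.0
finger_force: 0.0
t: 1.6
eef_pos: [496.2, -278.7, 165.6]
tool_rot: [0.983, -0.185, -0.0, -0.0]
force: [-0.3, -1.0, -0.3]
width: 0.2
finger_force: 0.0
1.6 [ 496.24697642 -278.74746236  165.62186751] [[0.931, -0.364, -0.0], [-0.364, -0.931, 0.0], [-0.0, -0.0, -1.0]] [-0.2699445  -0.98347388 -0.25052219]
```

Scaled: 86 mm is 0.1433, 80 mm is 0.1333.

```bash
echo '[{"tx": 0.0017, "ty": -0.0033, "tz": 0.05, "aperture": 0}, {"tx": 0.0017, "ty": -0.0033, "tz": 0.1, "aperture": 0}, {"tx": 0.0017, "ty": -0.0033, "tz": 0.1333, "aperture": 0}, {"tx": 0.0017, "ty": -0.0033, "tz": 0.1433, "aperture": 0}, {"tx": 0.0017, "ty": -0.0033, "tz": 0.1433, "aperture": 0}]' > next.json && python3 jog.py next.json
python3 - <<'E'
from workcell import manip, optics
import cv2,numpy as np
a=optics.read_camera("side")[150:270,225:385];b=optics.read_camera("top")[165:285,230:390]
cv2.imwrite("pics/chk1.png",np.hstack([cv2.resize(i,None,fx=2.5,fy=2.5,interpolation=2) for i in (a,b)]))
E
```

```text
t: 2.02
eef_pos: [497.5, -277.0, 78.7]
tool_rot: [0.983, -0.186, -0.001, -0.0]
force: [-0.4, -0.8, 0.2]
width: 0.2
finger_force: 0.0
```

View pics/chk1.png

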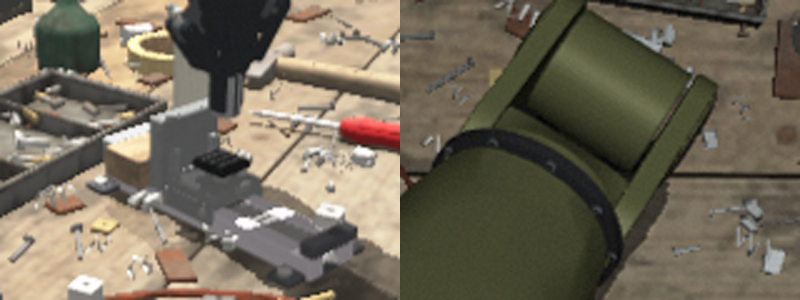

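The left half (side view) shows the closed fingertips at about side pixel (316,196), above the pad at (315,214). I'll compute the height of the gap.

```bash
python3 - <<'E'
from h import *
import cv2
m=optics.camera_model("side");K=np.array(m["camera_matrix"]);Ti=np.linalg.inv(np.array(m["pose"]))
s=manip.read_state();print(s["t"],s["eef_pos"],s["force"],s["width"])
for z in (46,56,64.7,80,90,100):
    p=(Ti@[497.5,-277,z,1])[:3]*[1,-1,-1];q=K@p;print(z,(q[:2]/q[2]).round(1),p[2].round())
im=optics.read_camera("side")[150:250,255:375]
cv2.imwrite("pics/chk2.png",cv2.resize(im,None,fx=6,fy=6,interpolation=2))
E
```

```text
2.1167 [ 498.5083811  -277.66286925   81.0671599 ] [0.00897926 0.49132614 0.05360705] 0.0549732746823097
46 [313.9 216.7] 954.0
56 [314.1 212.4] 950.0
64.7 [314.3 208.6] 947.0
80 [314.6 201.9] 941.0
90 [314.9 197.5] 937.0
100 [315.1 193. ] 933.0
```

View pics/chk2.png

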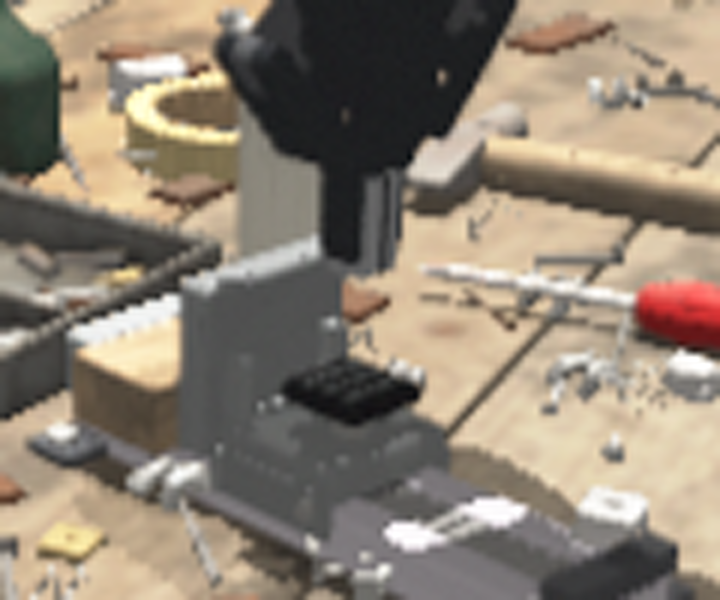

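The tip appears at about side pixel (315.4,194), which is higher than the state implies, so I'll check with the wrist camera.

```bash
python3 - <<'E'
from h import *
import cv2
s=manip.read_state();print(s["t"],s["eef_pos"])
m=optics.camera_model("wrist");K=np.array(m["camera_matrix"]);T=np.array(m["pose"]);Ti=np.linalg.inv(T)
im=optics.read_camera("wrist")
print(T.round(2).tolist(),K.round(1).tolist())
def pr(P):
    p=(Ti@[*P,1])[:3]*[1,-1,-1];q=K@p;return q[:2]/q[2]
for n,P,c in(("pad",(498,-277,56),(0,0,255)),("tip",(*s["eef_pos"][:2],s["eef_pos"][2]-14),(0,255,0)),("face",(548,-297,88),(255,0,255)),("tcp",s["eef_pos"],(255,255,0))):
    u=pr(P);print(n,u.round());cv2.drawMarker(im,(int(u[0]),int(u[1])),c,0,14,1)
cv2.imwrite("pics/w1.png",im)
E
```

```text
2.1667 [ 498.68070637 -277.75805486   81.43036207]
[[-0.37, 0.88, 0.29, 574.09], [-0.93, -0.35, -0.11, -307.08], [0.0, -0.31, 0.95, 240.14], [0.0, 0.0, 0.0, 1.0]] [[324.2, 0.0, 280.8], [0.0, 324.2, 209.6], [0.0, 0.0, 1.0]]
pad [280. 242.]
tip [281. 249.]
face [281. 165.]
tcp [281. 260.]
```

View pics/w1.png

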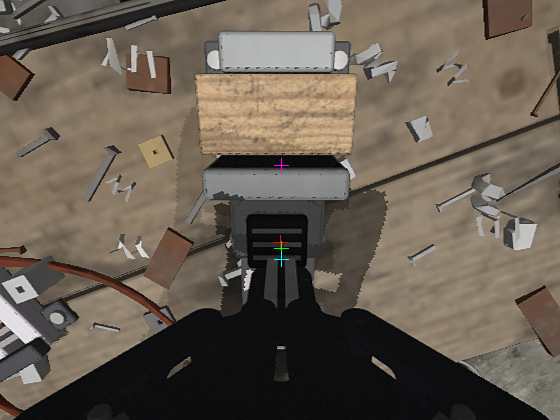

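The wrist view shows the pad centre at about (277,240), the face edge at row 168, and the fingertips ending near (281,263). The arm is centred, but both views put the shut tips higher than stated. I'll go down by touch.

```bash
for i in 1; do echo '[{"tz": 0.0033, "aperture": 0}, {"tz": 0.0067, "aperture": 0}, {"tz": 0.01, "aperture": 0}, {"tz": 0.0133, "aperture": 0}, {"tz": 0.0133, "aperture": 0}]' > next.json && python3 jog.py next.json;  echo '[{"tz": 0.0017, "aperture": 0}, {"tz": 0.0033, "aperture": 0}, {"tz": 0.005, "aperture": 0}, {"tz": 0.0067, "aperture": 0}, {"tz": 0.0067, "aperture": 0}]' > next.json && python3 jog.py next.json; done
```

```text
t: 2.63
eef_pos: [497.7, -277.1, 71.2]
tool_rot: [0.982, -0.187, -0.0, -0.0]
force: [0.0, 0.5, -0.5]
width: 0.0
finger_force: 0.0
t: 3.05
eef_pos: [497.8, -277.2, 67.5]
tool_rot: [0.982, -0.187, -0.0, -0.0]
force: [-1.0, -0.7, -0.2]
width: -0.0
finger_force: 0.0
```

```bash
python3 - <<'E'
from h import *
import cv2
m=optics.camera_model("side");K=np.array(m["camera_matrix"]);Ti=np.linalg.inv(np.array(m["pose"]))
im=optics.read_camera("side")[150:250,255:375]
im=cv2.resize(im,None,fx=6,fy=6,interpolation=2)
for z in range(50,140,10):
    p=(Ti@[498,-277,z,1])[:3]*[1,-1,-1];q=K@p;u=(q[:2]/q[2]-[254.5,149.5])*6
    cv2.line(im,(int(u[0]),int(u[1])),(int(u[0])+60,int(u[1])),(0,255,255),1);cv2.putText(im,str(z),(int(u[0])+62,int(u[1])),0,.35,(0,255,255))
cv2.imwrite("pics/s3.png",im)
E
```

```text
(no output)
```

View pics/s3.png

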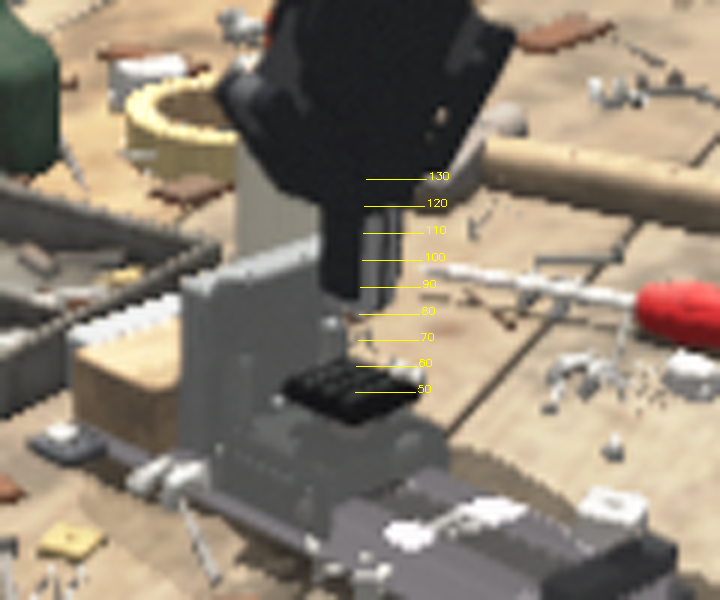

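The shut tips stand at about z≈86, with the nearest corner at crop (372,310), while the TCP reads 67.5. So about 30 mm remains to the pad, and the tips are centred over it. I'll keep going down by touch, 3 mm further to the rear for clearance from the jaw.

Scaled: 18 mm is 0.03, 15 mm is 0.025.

```bash
echo '[{"tx": -0.005, "tz": 0.0083, "aperture": 0}, {"tx": -0.005, "tz": 0.0167, "aperture": 0}, {"tx": -0.005, "tz": 0.025, "aperture": 0}, {"tx": -0.005, "tz": 0.03, "aperture": 0}, {"tx": -0.005, "tz": 0.03, "aperture": 0}]' > next.json && python3 jog.py next.json;  echo '[{"tz": 0.0017, "aperture": 0}, {"tz": 0.0033, "aperture": 0}, {"tz": 0.005, "aperture": 0}, {"tz": 0.0067, "aperture": 0}, {"tz": 0.0067, "aperture": 0}]' > next.json && python3 jog.py next.json; echo '[{"tz": 0.0017, "aperture": 0}, {"tz": 0.0033, "aperture": 0}, {"tz": 0.005, "aperture": 0}, {"tz": 0.0067, "aperture": 0}, {"tz": 0.0067, "aperture": 0}]' > next.json && python3 jog.py next.json
```

```text
t: 3.52
eef_pos: [494.8, -275.9, 48.7]
tool_rot: [0.982, -0.187, -0.001, -0.0]
force: [-1.0, -0.0, -0.2]
width: -0.2
finger_force: 0.0
t: 3.93
eef_pos: [495.1, -276.1, 45.6]
tool_rot: [0.982, -0.187, -0.0, -0.0]
force: [-0.1, 0.6, -0.5]
width: -0.1
finger_force: 0.0
t: 4.35
eef_pos: [495.0, -276.1, 41.4]
tool_rot: [0.982, -0.187, -0.0, -0.0]
force: [0.9, -0.1, 0.1]
width: 0.1
finger_force: 0.0
```

Scaled: 3 mm is 0.005, 2 mm is 0.0033.

```bash
echo '[{"tz": 0.0017, "aperture": 0}, {"tz": 0.0033, "aperture": 0}, {"tz": 0.005, "aperture": 0}, {"tz": 0.005, "aperture": 0}]' > next.json && python3 jog.py next.json;  echo '[{"tz": 0.0017, "aperture": 0}, {"tz": 0.0033, "aperture": 0}, {"tz": 0.005, "aperture": 0}, {"tz": 0.005, "aperture": 0}]' > next.json && python3 jog.py next.json; echo '[{"tz": 0.0017, "aperture": 0}, {"tz": 0.0033, "aperture": 0}, {"tz": 0.005, "aperture": 0}, {"tz": 0.005, "aperture": 0}]' > next.json && python3 jog.py next.json|grep -E "eef|force:"
```

```text
t: 4.68
eef_pos: [495.2, -276.2, 38.7]
tool_rot: [0.982, -0.186, 0.0, 0.0]
force: [-0.9, -0.3, 1.4]
width: -0.3
finger_force: 0.6
t: 5.02
eef_pos: [495.2, -276.2, 35.5]
tool_rot: [0.982, -0.186, 0.0, 0.0]
force: [0.8, 0.1, 0.3]
width: 0.3
finger_force: 0.4
eef_pos: [495.2, -276.2, 32.5]
force: [0.1, -0.2, 1.2]
finger_force: 0.4
```

```bash
python3 - <<'E'
from h import *
import cv2
im=optics.read_camera("side")[170:250,275:355]; w=optics.read_camera("wrist")[150:310,200:360]
cv2.imwrite("pics/s4.png",np.hstack([cv2.resize(im,(400,400),interpolation=2),cv2.resize(w,(400,400),interpolation=2)]))
s=manip.read_state();print({k:np.round(s[k],2) for k in("eef_pos","force","torque","width","finger_force")})
E
```

```text
{'eef_pos': array([ 495.09, -276.13,   32.49]), 'force': array([ 0.59, -1.36,  1.23]), 'torque': array([-0.05, -0.02,  0.06]), 'width': np.float64(-0.1), 'finger_force': np.float64(0.36)}
```

View pics/s4.png

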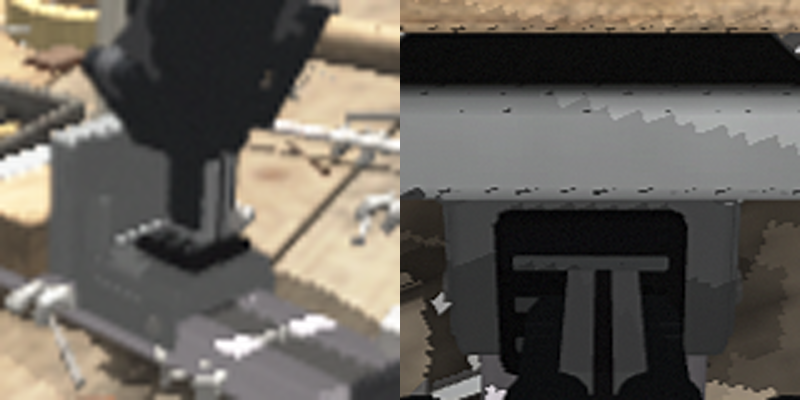

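The tips are on the pad (side crop (205,240)), and the pad looks lower than before. The jaw is unmoved and clear of the gripper. I'll continue until the force shows the bottom.

Scaled: 2 mm is 0.0033, 1 mm is 0.0017.

```bash
for i in 1; do echo '[{"tz": 0.0017, "aperture": 0}, {"tz": 0.0033, "aperture": 0}, {"tz": 0.0033, "aperture": 0}]' > next.json && python3 jog.py next.json|grep -E "eef|force:"; echo '[{"tz": 0.0017, "aperture": 0}, {"tz": 0.0033, "aperture": 0}, {"tz": 0.0033, "aperture": 0}]' > next.json && python3 jog.py next.json|grep -E "eef|force:";  done
```

```text
eef_pos: [495.1, -276.1, 30.5]
force: [0.0, -0.5, 0.5]
finger_force: 0.5
eef_pos: [495.2, -276.2, 30.2]
force: [-9.5, 5.9, 21.6]
finger_force: 11.0
```

Scaled: -64 mm is -0.1067, -50 mm is -0.0833.

```bash
echo '[{"tz": -0.0167, "aperture": 0}, {"tz": -0.05, "aperture": 0}, {"tz": -0.0833, "aperture": 0}, {"tz": -0.1067, "aperture": 0}, {"tz": -0.1067, "aperture": 0}]' > next.json && python3 jog.py next.json|grep -E "eef|force:"; echo '[{"tx": 0.0333, "aperture": 0}, {"tx": 0.0667, "aperture": 0}, {"tx": 0.1, "aperture": 0}, {"tx": 0.1267, "aperture": 0}, {"tx": 0.1267, "aperture": 0}]' > next.json && python3 jog.py next.json|grep -E "eef|force:"
python3 - <<'E'
from h import *
import cv2
im=optics.read_camera("side")[160:260,260:360]; w=optics.read_camera("wrist")[100:340,160:400]
cv2.imwrite("pics/s5.png",np.hstack([cv2.resize(im,(400,400),interpolation=2),cv2.resize(w,(400,400),interpolation=2)]))
E
```

```text
eef_pos: [496.2, -276.8, 95.5]
force: [-0.2, -0.1, -0.2]
finger_force: 0.0
eef_pos: [567.2, -304.4, 91.1]
force: [-0.8, -0.3, 0.1]
finger_force: 0.0
```

View pics/s5.png

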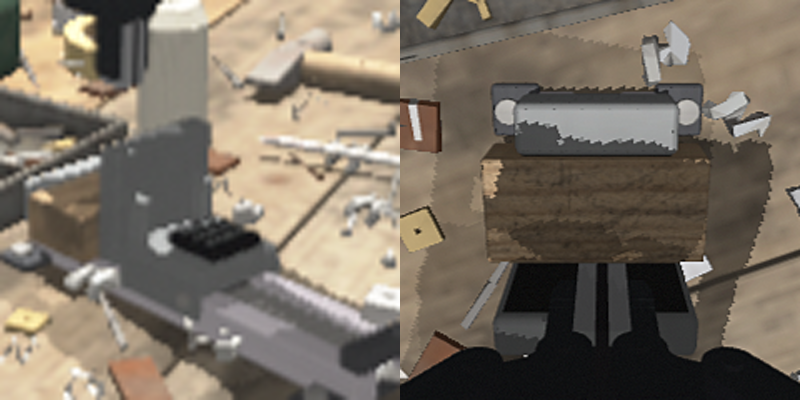

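The pad has stayed down (left half, about (220,238)), and the tips are in front of the jaw face, over the block. I'll lower them and push back.

Scaled: 44 mm is 0.0733, 40 mm is 0.0667.

```bash
echo '[{"tz": 0.0167, "aperture": 0}, {"tz": 0.0333, "aperture": 0}, {"tz": 0.05, "aperture": 0}, {"tz": 0.0667, "aperture": 0}, {"tz": 0.0733, "aperture": 0}]' > next.json && python3 jog.py next.json|grep -E "eef|force:"; echo '[{"tx": -0.005, "aperture": 0}, {"tx": -0.01, "aperture": 0}, {"tx": -0.015, "aperture": 0}, {"tx": -0.02, "aperture": 0}, {"tx": -0.025, "aperture": 0}]' > next.json && python3 jog.py next.json|grep -E "eef|force:"; echo '[{"tx": -0.005, "aperture": 0}, {"tx": -0.01, "aperture": 0}, {"tx": -0.015, "aperture": 0}, {"tx": -0.02, "aperture": 0}, {"tx": -0.02, "aperture": 0}]' > next.json && python3 jog.py next.json|grep -E "eef|force:"
```

```text
eef_pos: [564.9, -303.5, 46.3]
force: [-0.4, -0.1, -0.6]
finger_force: 0.0
eef_pos: [552.0, -298.6, 49.3]
force: [3.0, -1.0, -0.7]
finger_force: 1.6
eef_pos: [540.3, -294.0, 48.8]
force: [-0.2, -0.6, -0.0]
finger_force: 0.1
```

Scaled: -30 mm is -0.05, -24 mm is -0.04.

```bash
echo '[{"tx": -0.01, "aperture": 0}, {"tx": -0.02, "aperture": 0}, {"tx": -0.03, "aperture": 0}, {"tx": -0.04, "aperture": 0}, {"tx": -0.05, "aperture": 0}]' > next.json && python3 jog.py next.json|grep -E "eef|force:"; echo '[{"tx": -0.01, "aperture": 0}, {"tx": -0.02, "aperture": 0}, {"tx": -0.03, "aperture": 0}, {"tx": -0.04, "aperture": 0}, {"tx": -0.0467, "aperture": 0}]' > next.json && python3 jog.py next.json|grep -E "eef|force:"; echo '[{"tx": -0.0033, "aperture": 0}, {"tx": -0.0067, "aperture": 0}, {"tx": -0.01, "aperture": 0}, {"tx": -0.01, "aperture": 0}]' > next.json && python3 jog.py next.json|grep -E "eef|force:"
```

```text
eef_pos: [512.2, -282.9, 48.7]
force: [2.8, -0.9, 1.5]
finger_force: 1.8
eef_pos: [486.1, -272.6, 48.7]
force: [3.3, -1.0, 1.5]
finger_force: 1.7
eef_pos: [480.8, -270.5, 48.5]
force: [-0.1, -0.2, 1.3]
finger_force: 0.3
```

Scaled: -4 mm is -0.0067, -2 mm is -0.0033.

```bash
echo '[{"tx": -0.0033, "aperture": 0}, {"tx": -0.0067, "aperture": 0}, {"tx": -0.0067, "aperture": 0}]' > next.json && python3 jog.py next.json|grep -E "eef|force:"; echo '[{"tx": -0.0017, "aperture": 0}, {"tx": -0.0033, "aperture": 0}, {"tx": -0.0033, "aperture": 0}]' > next.json && python3 jog.py next.json|grep -E "eef|force:"; echo '[{"tx": -0.0017, "aperture": 0}, {"tx": -0.0033, "aperture": 0}, {"tx": -0.0033, "aperture": 0}]' > next.json && python3 jog.py next.json|grep -E "eef|force:"
```

```text
eef_pos: [477.1, -269.0, 48.5]
force: [0.5, -0.0, 0.5]
finger_force: 0.3
eef_pos: [475.4, -268.4, 48.5]
force: [2.0, -1.0, -1.6]
finger_force: 0.8
eef_pos: [473.5, -267.6, 48.6]
force: [0.5, 0.0, -0.8]
finger_force: 0.5
```

Scaled: -2 mm is -0.0033, -1 mm is -0.0017.

```bash
echo '[{"tx": -0.0017, "aperture": 0}, {"tx": -0.0033, "aperture": 0}, {"tx": -0.0033, "aperture": 0}]' > next.json && python3 jog.py next.json|grep -E "eef|force:"; echo '[{"tx": -0.0017, "aperture": 0}, {"tx": -0.0033, "aperture": 0}, {"tx": -0.0033, "aperture": 0}]' > next.json && python3 jog.py next.json|grep -E "eef|force:"
```

```text
eef_pos: [472.4, -267.2, 48.7]
force: [8.2, -3.4, -6.4]
finger_force: 4.5
eef_pos: [472.4, -267.2, 48.8]
force: [23.5, -9.6, -18.3]
finger_force: 13.1
```

I'm at the end stop (25 N, no more travel). I'll back off, rise and look.

Scaled: -90 mm is -0.15, -50 mm is -0.0833.

```bash
echo '[{"tx": 0.0067, "aperture": 0}, {"tx": 0.02, "aperture": 0}, {"tx": 0.02, "tz": -0.025, "aperture": 0}, {"tx": 0.02, "tz": -0.0833, "aperture": 0}, {"tx": 0.02, "tz": -0.15, "aperture": 0}]' > next.json && python3 jog.py next.json|grep -E "eef|force:"; echo '[{"tz": -0.05, "aperture": 0}, {"ty": 0.0333, "tz": -0.1, "aperture": 0}, {"ty": 0.1, "tz": -0.1, "aperture": 0}, {"ty": 0.1667, "tz": -0.1, "aperture": 0}, {"ty": 0.2333, "tz": -0.1, "aperture": 0}]' > next.json && python3 jog.py next.json|grep -E "eef|force:";echo '[{"tx": -0.0333, "ty": 0.0583, "aperture": 0}, {"tx": -0.0667, "ty": 0.1167, "aperture": 0}, {"tx": -0.1, "ty": 0.1667, "aperture": 0}, {"tx": -0.1, "ty": 0.1667, "aperture": 0}]' > next.json && python3 jog.py next.json|grep -E "eef|force:"
python3 - <<'E'
from h import *
import cv2
a=optics.read_camera("top")[165:300,240:360];b=optics.read_camera("side")[180:270,255:375]
cv2.imwrite("pics/end.png",np.hstack([cv2.resize(a,(400,450),interpolation=2),cv2.resize(b,(400,450),interpolation=2)]))
print(manip.read_state()["t"])
E
```

```text
eef_pos: [480.2, -270.1, 138.0]
force: [-0.0, -0.5, 0.0]
finger_force: 0.0
eef_pos: [429.2, -402.2, 199.5]
force: [1.0, 0.3, -1.4]
finger_force: 0.0
eef_pos: [332.8, -475.1, 198.5]
force: [1.2, -0.1, 0.0]
finger_force: 0.0
11.8167
```

View pics/end.png

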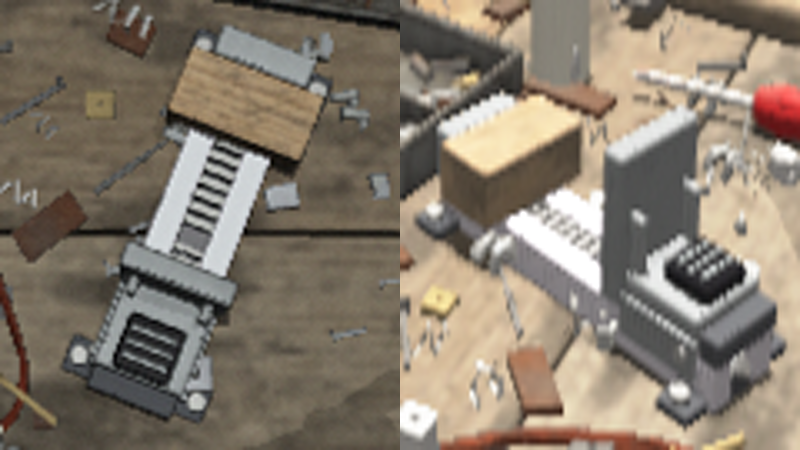

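The jaw is at the end stop (carriage against the stop, top crop (150,385)). The pad is down flush (side crop (705,265)) and the block is still in place at (250,100). The arm is clear, so I'm handing in.

```bash
python3 -c "
from workcell import manip, optics
print(manip.sign_off())"
```

```text
the job is handed in; nothing more can be done
None
```

The block clamp is open and the job is handed in: the release was pressed to the bottom and stayed down, the jaw was then pushed back to the end stop, and the block is still in place on the bar; I never went near the other clamp.

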